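# Load a fluxed circuit board into the bonding nest on the flat lifter

## Robot

A 6-joint arm with a two-finger parallel gripper is mounted at the origin on the work surface. World frame = base frame: x ahead of the robot, y to its left, z up, the work surface at z = 0. Lengths are in m, angles in rad, forces in N, time in s.
With the tool pointing down it reaches from about 0.35 to 0.775 m from the base axis. Payload 7.3 kg.
Tool frame: the origin (TCP) lies midway between the tips of the shut fingers; the grasp point (between the pads) lies 19 mm behind it (manip.hold_point_z is the distance from the TCP to the grasp point, in m); z points along the fingers, y is the direction in which the jaws open and shut (so a half turn about z gives the same grasp; the last joint's range is limited). The gripper opens to 92 mm and grips with 3 to 60 N. Pads are 19 mm wide; open, the fingers measure 130 mm over their backs; the gripper's body (75 mm by 190 mm) begins 47 mm behind the grasp point.
Start: joints at [0.995, 0.342, 1.524, -0, 1.275, -0.146], TCP at [0.219, 0.477, 0.227] pointing down, gripper open.
Joint ranges: [-2.53, 2.53], [-0.77, 2.02], [0.04, 2.7], [-1, 4.14], [0.28, 2.66], [-3.11, 3.11]. Speed limits (rad/s): [2.57, 2.57, 3.14, 3.14, 3.14, 3.14].

## Interface

Orientations are given as a rotation vector (axis times angle).
In Python, from workcell import manip gives the robot as it stands.
- The arm moves only by the tool step_arm, never from a script. Its argument "moves" is a list that holds one entry, the list of rows, each a list of 5 numbers: the closure in counts, from 0 (fully open) to 255 (shut), then the shift along the tool's x, y, z in cm, then the turn about the tool's z in rad. In form: [[[fingers, x, y, z, twist], ...]]. A call has 1 to 12 rows; each row is the pose to reach, as a shift and turn from the pose commanded when the call began, along the tool's axes at that moment; what a row does not reach only later rows make up. A row lasts 1/8 s, in which the tool goes at most 62.5 mm and 10.7 degrees, less where a joint would pass 70% of its speed; a pose out of reach is approached as far as the arm can. A call with a gripper value outside its range is refused whole. The fingers move at their own pace and stop on an object; "squeeze" is the grip in N (left out, the last holds). Time passes only in rows, so rows that repeat a pose let the fingers close. It gives the time, the measured TCP pose, the force and the opening at its end, in the units of the state.
- manip.read_state(): the state, without advancing time (a new reading comes with each control period).
- manip.grab_frame(name): name is "scene" or "top" or "wrist"; returns the picture (384x512x3 uint8, red, green, blue); there is no depth.
- manip.get_calibration(name): a dict with "fovy" (degrees; the focal length in pixels is half the picture's height over the tangent of half this angle, whatever the lens; pixels are square), "cx", "cy" (the principal point, pixels), "position" and "rotation" of the camera in the world; the wrist camera has in their place "hand_eye" (4x4, takes a point from camera to tool coordinates, whose origin is the TCP and whose axes are the flange's). Camera axes: x right, y down, z forward; pixel columns grow to the right and rows downward; lengths in m; the calibration is good to about 2 mm. A picture is of the moment at which its call begins: read the wrist's pose just before it. get_calibration takes no time and is no camera call.
- manip.job_done(): hands the job in, once; it reports no verdict.
The state is a dict: "t": time; "joint_positions": joint angles; "joint_velocities": joint speeds; "joint_torque": joint torques, N m; "tcp_pos": TCP position; "orientation": TCP orientation; "ft_force": force on the tool from outside, world axes, zero at the start; "ft_torque": the same for the moment, N m; "gripper_width": finger opening in m.
Only numpy, scipy, OpenCV 4.12 (cv2) and the standard library are available. Lean on these libraries where they do the work, as an engineer would, in place of code of your own. Each camera call takes 0.05 s, during which the arm holds its last target.

## Task

The bare circuit board on the cooling stand is freshly fluxed and must not be touched by the gripper: slide the flat lifter in under it, lift it off the stand and carry it level, balanced on the blade, to the empty red bonding nest. Lower it gently so that it lies flat on the nest's two rails between the locating pins, draw the lifter out from beneath, and lay the lifter back down flat on the bench. Do not knock the ioniser post or disturb anything else on the bench.

Things in the scene. Friction and masses are not known exactly. Their poses are not given: they have to be found in the camera images.
- board: Bare circuit board to load: green, black chips, white connector, on an aluminium backing plate; 96 (x) x 88 (y) x 4 mm, parts on top up to 9 mm more, about 100 g. Origin: centre of its underside, z up. It starts on the cooling stand, its x along the stand's within 0.02 rad. Only the lifter may bear it; keep it level (well under 10 degrees).
- stand: Cooling stand, fixed: black base 128 (x) x 110 (y) x 8 mm with two aluminium angle rails along x, 64 mm clear between them. The board rests on them, its underside 60 mm above the bench. Each rail has an outer lip and a stop at its +x end, 5.5 mm higher than that. Origin: centre of the underside, on the bench; x runs from the worker's end into the stand; yaw varies.
- stand_channel (a point): Middle of the stand's front (-x) end at rail-top height, 64 mm before the stand's centre. Here the lifter enters along the stand's x: below the board the channel is empty down to the base, 8 mm above the bench, and open at both ends.
- nest: The empty red bonding nest, fixed: aluminium base 128 (x) x 120 (y) x 12 mm, two red rails along x with tops 55 mm above the bench, 60 mm clear between them. That channel is empty down to 13 mm above the bench and open at both ends: the lifter sinks into it and is drawn out towards -x. Origin: centre of the underside, on the bench; yaw varies.
- nest_seat (a point): Centre of the nest at rail-top height: the seated board's origin belongs here, its x along the nest's x. Eight pins stand round the board's outline, 11 mm above the rail tops (5 mm straight, then tapered inwards): two per long side, two per end over the rails, none over the channel. They leave 2.5 mm of play each way.
- nest_done: A second, identical red nest, fixed and already occupied by a finished board: leave it alone.
- board_done: The finished board lying in the second nest: same size, with a large steel shield can on top. Leave it there.
- lifter: Flat lifter, 300 g, lying flat on the bench at first: steel blade 220 (x) x 44 (y) x 3 mm with a yellow bridge handle over its rear (-x) half. Origin: centre of the blade's underside (x -110 rear to +110 mm tip, z up). Handle: bar along x from -101 to -9 mm, 18 mm wide (y), 20 mm high, on two posts 12 x 14 mm at x = -93 and -17 mm. Balances empty at x = -38 mm, loaded at about -14 mm.
- lifter_grip (a point): Good place to grip, from above and across the bar: on the handle bar's centre line, 51 mm above the blade's underside and 35 mm behind the lifter's origin. Gripped firmly (40 to 60 N) here the loaded lifter stays level.
- lifter_seat (a point): Top face of the blade 60 mm ahead of the lifter's origin: where the middle of the board best rides. The blade is bare from 9 mm behind the lifter's origin to its tip.
- ioniser: Ionising air nozzle on a steel post screwed to the bench between two stations: flange 56 mm across, post 20 mm, head 30 mm across with a short blue nozzle to 23 mm on its -x side, 300 mm tall in all. Origin: centre of the flange on the bench. Do not hit it.
- flux_bottle: Loose clear flux bottle with a red cap, 48 mm across, 150 mm tall, standing between two stations. Origin: centre of its base. Leave it.
- paste_jar: Loose white jar, green cap, 64 mm across, 60 mm tall, at the left or right of the mat. Origin: centre of its base. Leave it.
- tape_reel: Loose amber tape reel lying flat, 90 mm across, 24 mm high, at the left or right of the mat. Origin: centre of its underside. Leave it.
- screwdriver: Loose screwdriver lying on the mat on the left, 170 mm long, up to about 30 mm high. Origin near its middle, x along it. Leave it.
- tweezers: Loose steel tweezers lying on the mat on the right, 140 mm long, 6 mm high. Origin near their middle, x along them. Leave them.
Things that resemble listed ones, but are neither listed nor needed, are in the scene too. Leave any brown or purple look-alike of the lifter alone.

How it is judged:
By the outcome, as a careful person would: the job done as asked, in the order asked, and still so for the second after the job is handed in, with the robot touching nothing.
It also fails if it takes over 69 s, if anything falls off the work surface, if the arm or the gripper's body presses on something with over 40 N, if the wrist force passes 120 N, or if a joint passes its speed limit or range.

## Working session

There is one attempt and no reset: what is moved stays moved. The work goes in short steps, Python scripts to look and compute and a tool call to move; the robot and the scene stay as the last step left them, time stands still between calls to the robot, and variables do not carry over. Pictures are saved under pics/ and viewed, and the job is handed in when it is done.

Besides the shell and the picture viewer there is one more tool, called after ">>>" as name(argument=value, ...) on one line, values as JSON. step_arm: Moves the arm, as the interface text tells. Its arguments: {"type":"object","properties":{"moves":{"type":"array"},"squeeze":{"type":"number"}},"required":["moves"]}

```bash
mkdir -p pics; ls
cat > h.py <<'E'
from workcell import manip
import numpy as np, cv2
from scipy.spatial.transform import Rotation as R
def K(name):
    c=manip.get_calibration(name); f=192/np.tan(np.radians(c['fovy'])/2)
    return c,f
def pose(name,st=None):
    c,f=K(name)
    if 'hand_eye' in c:
        st=st or manip.read_state(); T=np.eye(4);T[:3,:3]=R.from_rotvec(st['orientation']).as_matrix();T[:3,3]=st['tcp_pos']
        T=T@np.array(c['hand_eye']);return T[:3,:3],T[:3,3],f,c['cx'],c['cy']
    return np.array(c['rotation']),np.array(c['position']),f,c['cx'],c['cy']
def unproj(P,u,v,z):
    Rm,p,f,cx,cy=P; d=Rm@np.array([(u-cx)/f,(v-cy)/f,1]); return p+d*(z-p[2])/d[2]
def proj(P,X):
    Rm,p,f,cx,cy=P; q=(np.atleast_2d(X)-p)@Rm; return np.c_[q[:,0]/q[:,2]*f+cx,q[:,1]/q[:,2]*f+cy]
def grab(name,fn):
    im=manip.grab_frame(name); im=np.ascontiguousarray(im[:,:,::-1]); cv2.imwrite('pics/'+fn+'.png',im); return im
def crop(src,dst,u0,v0,u1,v1,s):
    im=cv2.imread('pics/'+src+'.png')[v0:v1,u0:u1]; cv2.imwrite('pics/'+dst+'.png',cv2.resize(im,None,fx=s,fy=s,interpolation=cv2.INTER_CUBIC))
E
python3 - <<'E'
from h import *
for n in ['scene','top','wrist']:
    grab(n,n+'0'); print(n,{k:np.round(v,4).tolist() for k,v in manip.get_calibration(n).items() if not isinstance(v,str)})
s=manip.read_state();print(s, manip.hold_point_z)
E
```

```text
pics
scene {'fovy': 45.703, 'cx': 250.3249, 'cy': 188.7725, 'position': [1.0614, 0.3698, 1.2779], 'rotation': [-1.3298, -2.4545, 0.6799]}
top {'fovy': 44.5881, 'cx': 257.6861, 'cy': 191.9311, 'position': [0.1991, -0.0166, 1.3664], 'rotation': [-2.1006, 2.1524, -0.1535]}
wrist {'fovy': 67.0355, 'cx': 256.503, 'cy': 187.5454, 'hand_eye': [[-0.0001, -0.9645, -0.2641, 0.071], [1.0, 0.0, -0.0005, 0.0016], [0.0005, -0.2641, 0.9645, -0.1581], [0.0, 0.0, 0.0, 1.0]]}
{'t': 0.15, 'joint_positions': array([ 9.95010427e-01,  3.42583044e-01,  1.52480002e+00, -1.84177629e-06,
        1.27537767e+00, -1.45984159e-01]), 'joint_velocities': array([ 0.00048023, -0.00329321, -0.00313801, -0.00050735, -0.00108555,
       -0.0018007 ]), 'joint_torque': array([ 1.70884763e-03, -4.31472158e+01, -2.44351566e+01,  7.19647575e-02,
        5.37506829e-02, -8.37085076e-05]), 'tcp_pos': array([0.21857027, 0.47700872, 0.22619319]), 'orientation': array([-6.69857925e-01, -3.06892666e+00,  1.71737895e-03]), 'ft_force': array([-0.00154932,  0.46775587, -0.36199031]), 'ft_torque': array([0.02155093, 0.02711101, 0.04368197]), 'gripper_width': 0.09210923839402653} 0.0188
```

Rotation is a rotation vector; I'll fix the helper.

```bash
sed -i "s/return np.array(c\['rotation'\])/return R.from_rotvec(c['rotation']).as_matrix()/" h.py
python3 - <<'E'
from h import *
for n in ['scene','top','wrist']: crop(n+'0',n+'0b',0,0,512,384,1.55)
E
```

```text
(no output)
```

View pics/top0b.png

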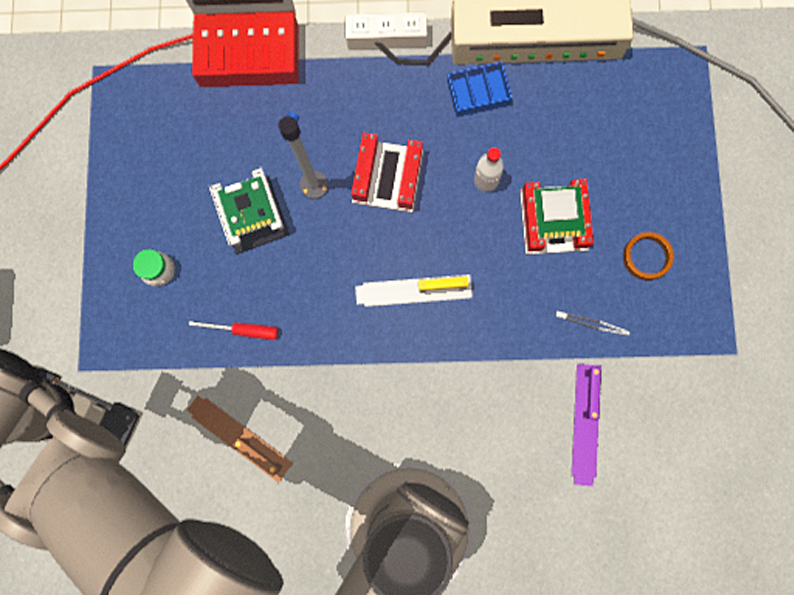

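View pics/scene0b.png

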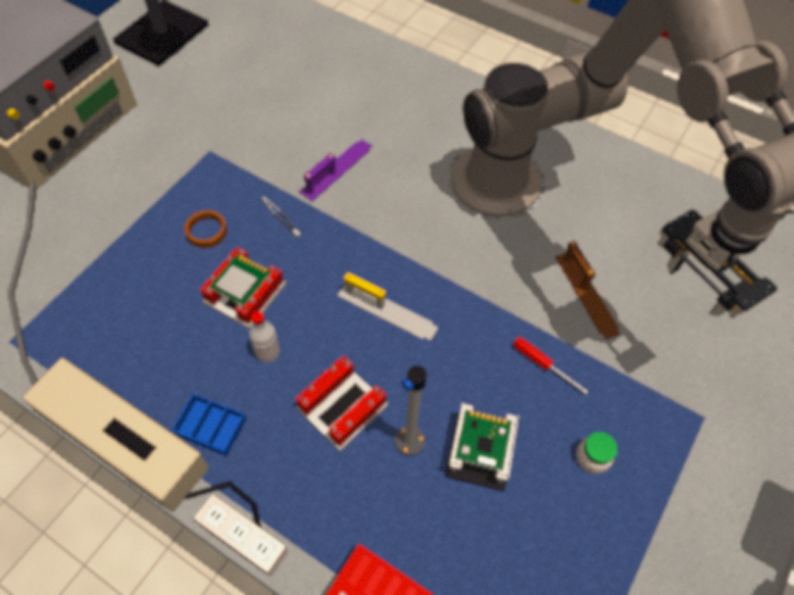

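View pics/wrist0b.png

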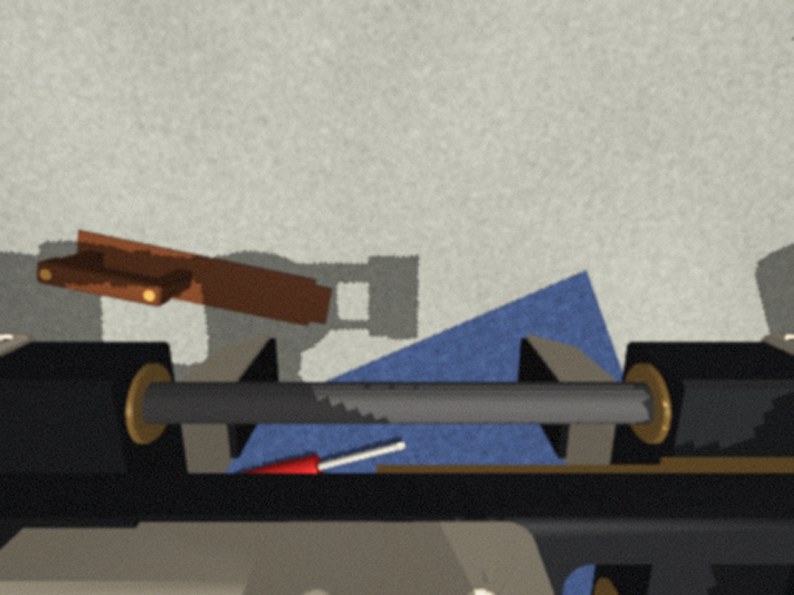

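Run:
```python
from h import *
crop('top0','c1',125,100,195,170,8)
crop('top0','c2',215,75,285,145,8)
crop('top0','c3',220,165,315,205,8)
crop('scene0','c4',280,250,350,320,8)
crop('scene0','c5',180,220,285,300,7)
crop('scene0','c6',210,165,290,225,8)
for n in ['top','scene']: print(n, unproj(pose(n),256,192,0))
```

```text
top [0.42555714 0.01332756 0.        ]
scene [ 0.40085685 -0.01840759  0.        ]
```

View pics/c1.png

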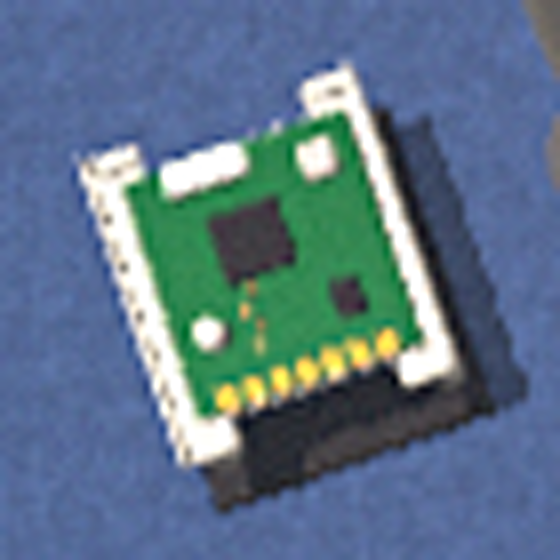

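View pics/c2.png

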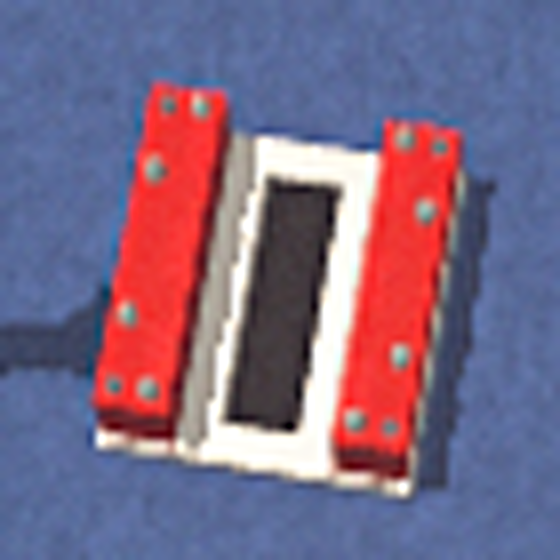

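View pics/c3.png

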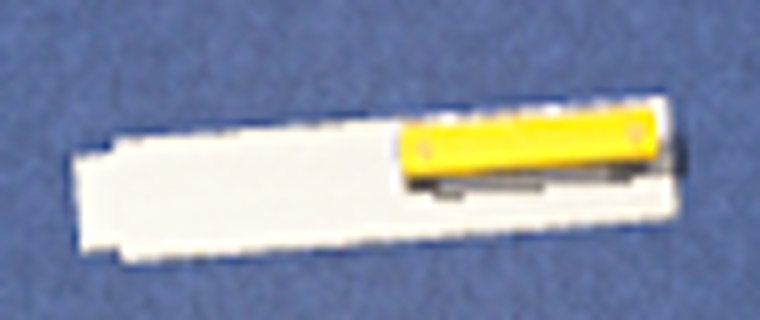

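View pics/c4.png

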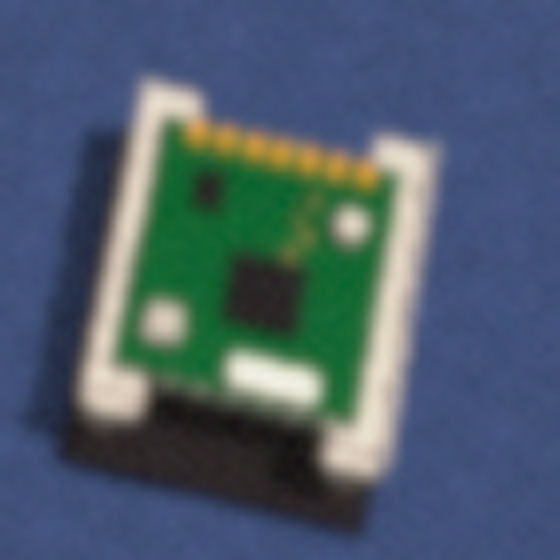

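View pics/c5.png

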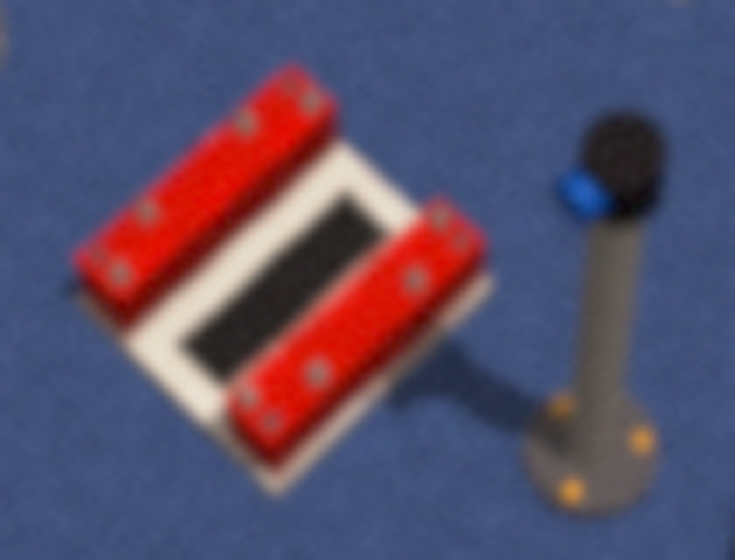

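View pics/c6.png

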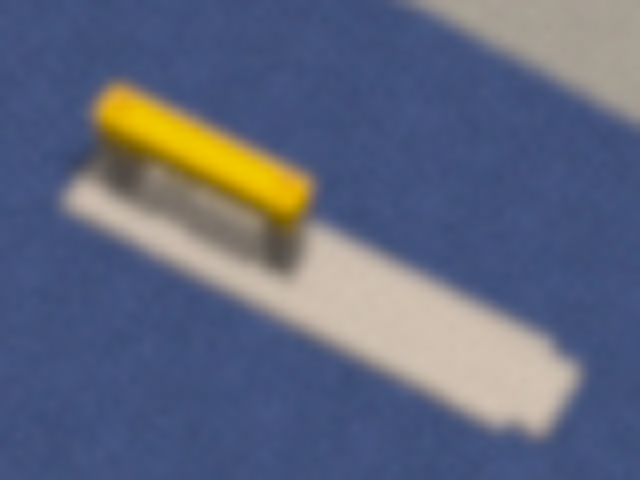

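```bash
cat > fit.py <<'E'
from h import *
from scipy.optimize import least_squares
PT,PS=pose('top'),pose('scene')
def px(c,U,V):
    u0,v0,s=c; return (u0+(U+.5)/s-.5, v0+(V+.5)/s-.5)
def fit(obs,x0,nextra=0,extra0=()):
    # obs: list (P, crop, (U,V), model fn/coords)
    def res(p,full=False):
        c,s=np.cos(p[2]),np.sin(p[2]); r=[]
        for P,cr,uv,m in obs:
            m=m(p) if callable(m) else m
            X=[p[0]+c*m[0]-s*m[1],p[1]+s*m[0]+c*m[1],m[2]]
            r.append(proj(P,X)[0]-px(cr,*uv))
        return np.ravel(r)
    o=least_squares(res,list(x0)+list(extra0),loss='soft_l1',f_scale=1)
    return o.x,np.round(res(o.x).reshape(-1,2),1)
E
python3 - <<'E'
from fit import *
c1,c2,c3=(125,100,8),(215,75,8),(220,165,8);c4,c5,c6=(280,250,8),(180,220,7),(210,165,8)
def run(name,T,S,x0,e=()):
    for lab,o in (('top',T),('scene',S),('both',T+S)):
        p,r=fit(o,x0,extra0=e); print(name,lab,np.round(p,4),'maxres',abs(r).max()); 
    print(r.tolist())
T=[(PT,c3,uv,m) for uv,m in [((678,216),(-.11,.022,.003)),((668,97),(-.11,-.022,.003)),((77,204),(.11,0,.003)),((400,127),(-.009,-.009,.061)),((655,105),(-.101,-.009,.061)),((660,155),(-.101,.009,.061)),((405,178),(-.009,.009,.061))]]
S=[(PS,c6,uv,m) for uv,m in [((562,406),(.11,0,.003)),((62,203),(-.11,-.022,.003))]]
run('lifter',T,S,(.35,0,1.5))
b=lambda sx,sy:(sx*.048,sy*.044,.064)
T=[(PT,c1,uv,b(*q)) for uv,q in [((128,187),(1,1)),((340,115),(1,-1)),((418,345),(-1,-1)),((200,415),(-1,1))]]
S=[(PS,c4,uv,b(*q)) for uv,q in [((165,118),(-1,-1)),((400,185),(-1,1)),((352,425),(1,1)),((120,365),(1,-1))]]
run('board',T,S,(.5,.2,.2))
b=lambda sx,sy:(lambda p:(sx*.064,sy*p[3],.0655))
T=[(PT,c1,uv,b(*q)) for uv,q in [((80,160),(1,1)),((350,65),(1,-1)),((458,365),(-1,-1)),((180,465),(-1,1))]]
S=[(PS,c4,uv,b(*q)) for uv,q in [((140,78),(-1,-1)),((440,140),(-1,1))]]
run('stand',T,S,(.5,.2,.2),(.05,))
b=lambda sx,sy:(lambda p:(sx*p[4],sy*p[3],.055))
i=lambda sx,sy:(lambda p:(sx*p[4],sy*.03,.055))
g=lambda sx,sy:(sx*.064,sy*.06,.012)
T=[(PT,c2,uv,q) for uv,q in [((150,85),b(1,1)),((462,128),b(1,-1)),((95,405),b(-1,1)),((408,458),b(-1,-1)),((228,92),i(1,1)),((385,120),i(1,-1)),((170,420),i(-1,1)),((335,445),i(-1,-1)),((97,448),g(-1,1)),((410,495),g(-1,-1))]]
S=[(PS,c5,uv,q) for uv,q in [((290,65),b(-1,-1)),((338,103),i(-1,-1)),((78,258),b(1,-1)),((125,310),i(1,-1)),((437,198),i(-1,1)),((490,243),b(-1,1)),((230,405),i(1,1)),((275,455),b(1,1)),((275,495),g(1,1)),((495,280),g(-1,1))]]
run('nest',T,S,(.5,0,-.1),(.055,.064))
print('ion',unproj(PT,202,121,0),unproj(PS,410/1.55,441/1.55,0))
print('bottle',unproj(PT,488/1.55,183/1.55,0),'jar',unproj(PT,160/1.55,275/1.55,0))
E
```

```text
lifter top [ 0.4385 -0.0181  1.6265] maxres 0.3
lifter scene [ 0.4384 -0.0183  1.615 ] maxres 0.1
lifter both [ 0.4386 -0.0181  1.6235] maxres 0.3
[[0.0, 0.1], [-0.1, 0.3], [0.2, 0.0], [-0.2, -0.1], [0.3, 0.1], [0.2, 0.1], [-0.3, -0.3], [0.1, -0.2], [-0.1, 0.3]]
board top [0.5962 0.2904 0.3181] maxres 1.5
board scene [0.5981 0.2893 0.3051] maxres 2.1
board both [0.5969 0.2898 0.3144] maxres 1.6
[[-1.2, -0.6], [1.1, -1.4], [1.3, -0.0], [-0.5, 1.2], [-0.1, -0.7], [1.1, -1.4], [1.2, 1.0], [-1.6, 0.2]]
stand top [0.5969 0.2916 0.3255 0.0523] maxres 1.2
stand scene [0.6    0.2924 0.3593 0.0537] maxres 0.0
stand both [0.5987 0.2915 0.3367 0.0528] maxres 2.0
[[-0.7, -1.4], [-0.2, -2.0], [0.6, 0.3], [0.6, 0.6], [0.8, -0.7], [0.1, -0.1]]
nest top [ 0.6657  0.026  -0.184   0.058   0.0629] maxres 0.5
nest scene [ 0.6663  0.0266 -0.1835  0.059   0.0618] maxres 0.7
nest both [ 0.666   0.0263 -0.1835  0.0585  0.0624] maxres 0.7
[[-0.1, -0.0], [0.0, 0.3], [-0.4, 0.2], [0.1, -0.5], [-0.3, 0.5], [0.1, -0.1], [-0.2, -0.2], [-0.5, -0.3], [-0.0, -0.4], [0.3, -0.3], [0.1, -0.1], [0.1, 0.5], [-0.5, 0.5], [-0.4, -0.5], [0.5, -0.2], [0.1, -0.3], [-0.7, -0.2], [-0.1, -0.6], [0.6, -0.4], [-0.1, 0.1]]
ion [0.64874378 0.17279904 0.        ] [0.65196291 0.17130491 0.        ]
bottle [ 6.47807787e-01 -1.69876522e-01  2.22044605e-16] jar [0.48180724 0.46997904 0.        ]
```

>>> step_arm(moves=[[[0, -42.2, -39.0, 0, 1.09], [0, -42.2, -39.0, 0, 1.09], [0, -42.2, -39.0, 0, 1.09], [0, -42.2, -39.0, 0, 1.09], [0, -42.2, -39.0, 0, 1.09], [0, -42.2, -39.0, 0, 1.09], [0, -42.2, -39.0, 0, 1.09], [0, -42.2, -39.0, 2, 1.09], [0, -42.2, -39.0, 4, 1.09], [0, -42.2, -39.0, 6, 1.09], [0, -42.2, -39.0, 6, 1.09], [0, -42.2, -39.0, 6, 1.09]]], squeeze=50)

```text
t: 1.65
tcp_pos: [0.4398, -0.0525, 0.1673]
orientation: [2.164, 2.278, 0.001]
ft_force: [0.2, -0.1, 0.8]
gripper_width: 0.0918
```

Run:
```python
from h import *
s=manip.read_state();P=pose('wrist',s)
X=R.from_rotvec(s['orientation']).as_matrix()[:,0];print(s['t'],s['tcp_pos'],'yaw',np.arctan2(X[1],X[0]))
im=grab('wrist','w1');
o=np.array([.4386,-.0181]);y=1.6235;c,sn=np.cos(y),np.sin(y)
for m in [(-.11,.022,.003),(-.11,-.022,.003),(.08,.022,.003),(.08,-.022,.003),(-.009,-.009,.061),(-.009,.009,.061),(-.035,0,.061)]:
    p=proj(P,[o[0]+c*m[0]-sn*m[1],o[1]+sn*m[0]+c*m[1],m[2]])[0]; cv2.circle(im,(int(round(p[0])),int(round(p[1]))),2,(0,0,255),1)
cv2.imwrite('pics/w1b.png',cv2.resize(im,None,fx=1.5,fy=1.5))
```

```text
1.65 [ 0.43983649 -0.0524839   0.16731108] yaw 1.622129245001103
```

View pics/w1b.png

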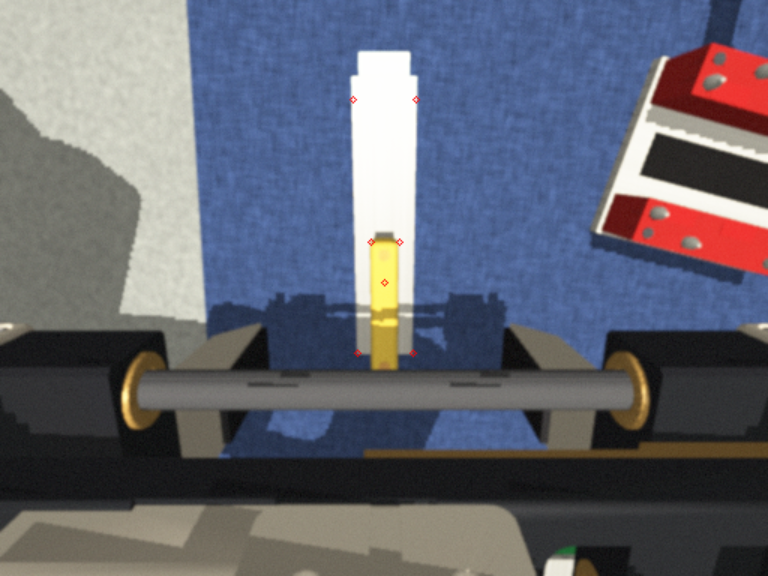

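>>> step_arm(moves=[[[0, 0, 0, 5, 0], [0, 0, 0, 9, 0], [0, 0, 0, 12, 0], [0, 0, 0, 13.4, 0], [0, 0, 0, 13.4, 0], [255, 0, 0, 13.4, 0], [255, 0, 0, 13.4, 0], [255, 0, 0, 13.4, 0], [255, 0, 0, 13.4, 0], [255, 0, 0, 13.4, 0], [255, 0, 0, 13.4, 0]]], squeeze=55)

```text
t: 3.08
tcp_pos: [0.4399, -0.0531, 0.0327]
orientation: [-2.164, -2.277, -0.0]
ft_force: [1.0, -0.2, 0.0]
gripper_width: 0.0366
```

>>> step_arm(moves=[[[255, 0, 0, 0, 0], [255, 0, 0, 0, 0], [255, 0, 0, 0, 0], [255, 0, 0, 0, 0], [255, 0, 0, 0, 0], [255, 0, 0, 0, 0]]])

```text
t: 3.82
tcp_pos: [0.4398, -0.053, 0.0326]
orientation: [-2.164, -2.277, -0.0]
ft_force: [-0.5, 0.4, -3.2]
gripper_width: 0.0178
```

>>> step_arm(moves=[[[255, 0, 0, -2, 0], [255, 0, 0, -5, 0], [255, 0, 0, -9, 0], [255, 1, 0, -12, 0.05], [255, 4, -0.5, -12, 0.2], [255, 8, -1.2, -12, 0.36], [255, 12, -1.8, -12, 0.52], [255, 16, -2.4, -12, 0.7], [255, 20, -3.0, -12, 0.88], [255, 24, -3.6, -12, 1.06], [255, 26.5, -4.0, -12, 1.22], [255, 27.3, -4.1, -12, 1.29]]])

```text
t: 5.32
tcp_pos: [0.3843, 0.2189, 0.1525]
orientation: [-3.098, -0.517, 0.0]
ft_force: [-0.3, -0.5, -3.0]
gripper_width: 0.0173
```

```bash
cat > ov.py <<'E'
from h import *
import json,sys
def overlay(cam,fn,items,s=None,scale=1.5):
    s=s or manip.read_state();P=pose(cam,s)
    X=R.from_rotvec(s['orientation']).as_matrix();print(s['t'],s['tcp_pos'],'yaw',np.arctan2(X[1,0],X[0,0]),'tilt',np.degrees(np.arccos(-X[2,2])),'w',s['gripper_width'],s['ft_force'])
    im=grab(cam,fn); im=cv2.resize(im,None,fx=scale,fy=scale,interpolation=cv2.INTER_CUBIC)
    for (o,pts,col) in items:
        c,sn=np.cos(o[2]),np.sin(o[2])
        for m in pts:
            p=proj(P,[o[0]+c*m[0]-sn*m[1],o[1]+sn*m[0]+c*m[1],m[2]])[0]
            p=(p+.5)*scale-.5; cv2.circle(im,(int(round(p[0])),int(round(p[1]))),3,col,1)
    cv2.imwrite('pics/'+fn+'o.png',im)
    return P
STAND=(.598,.2915,.33)
box=lambda a,b,z:[(a,b,z),(a,-b,z),(-a,b,z),(-a,-b,z)]
E
python3 - <<'E'
from ov import *
overlay('wrist','w2',[(STAND,box(.064,.055,.008),(255,0,255)),((.5969,.2898,.32),box(.048,.044,.064),(0,0,255))])
E
```

```text
5.325 [0.38431648 0.21888618 0.15252106] yaw 0.3305764456808885 tilt 0.022685437611175897 w 0.01734054489722456 [-0.32009894 -0.46035469 -3.02102502]
```

View pics/w2o.png

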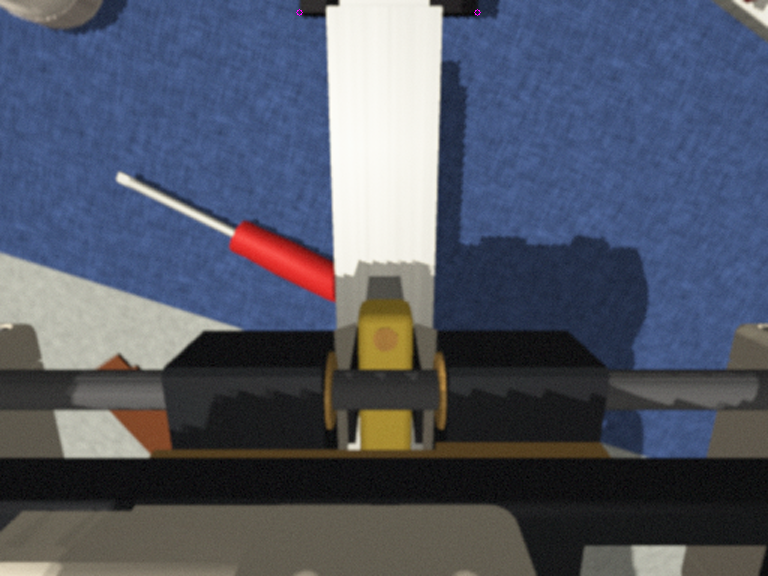

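>>> step_arm(moves=[[[255, 1, 0, -4, 0], [255, 3, 0, -8, 0], [255, 5, 0, -12, 0], [255, 6, 0, -14, 0], [255, 6, 0, -14, 0], [255, 6, 0, -14, 0]]])

```text
t: 6.12
tcp_pos: [0.4407, 0.2365, 0.2913]
orientation: [3.098, 0.519, -0.004]
ft_force: [0.1, -0.1, -4.1]
gripper_width: 0.018
```

Run:
```python
from ov import *
overlay('wrist','w3',[(STAND,box(.064,.055,.008),(255,0,255)),((.5969,.2898,.32),box(.048,.044,.064),(0,0,255))])
crop('w3','w3c',150,0,390,160,3.3)
print(pose('wrist'))
```

```text
6.125 [0.4407462  0.23646719 0.29126949] yaw 0.3320728236295218 tilt 0.1636985207996391 w 0.018043317252523478 [ 0.08163743 -0.07387066 -4.05068621]
(array([[ 3.25856075e-01, -9.11285524e-01, -2.51746922e-01],
       [-9.45419122e-01, -3.13891659e-01, -8.74911987e-02],
       [ 7.08203849e-04,  2.66515893e-01, -9.63830264e-01]]), array([0.50864915, 0.26125188, 0.449145  ]), np.float64(289.8854044788401), 256.50301568416603, 187.54543381842709)
```

View pics/w3o.png

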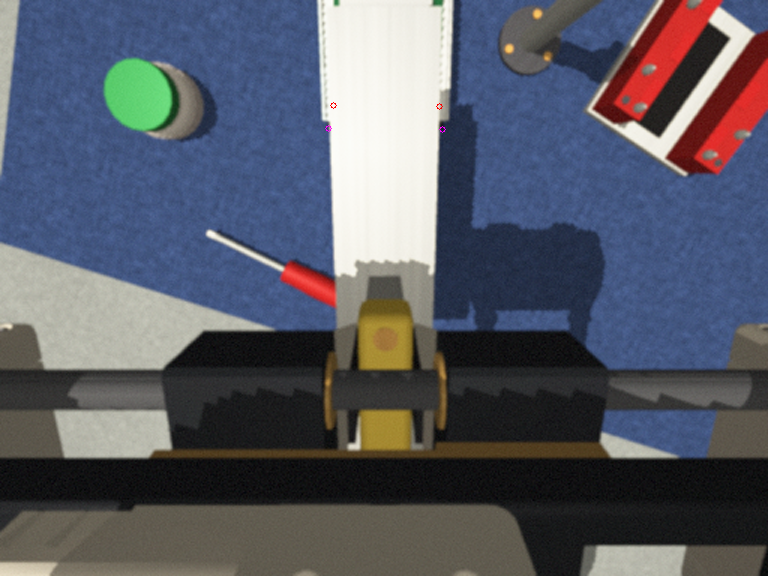

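View pics/w3c.png

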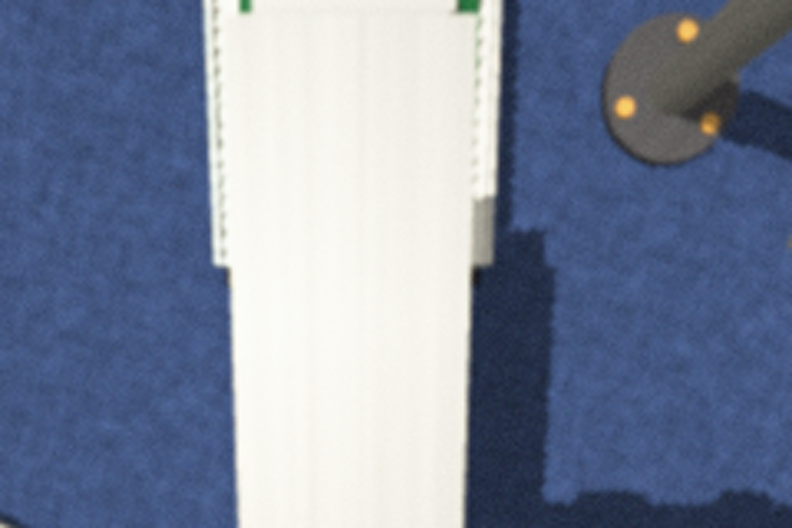

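Run:
```python
from fit import *
s=dict(tcp_pos=np.array([.4407462,.23646719,.29126949]),orientation=np.array(manip.read_state()['orientation']))
P=pose('wrist',s); c=(150,0,3.3)
for z in (.06,.0655):
    a,b=[unproj(P,*px(c,*q),z) for q in ((213,266),(493,266))]; a2,b2=[unproj(P,*px(c,*q),z) for q in ((204,2),(500,2))]
    w=a-b; yaw=np.arctan2(-w[0],w[1]); m=(a+b)/2
    print(z,a,b,'width',np.linalg.norm(w[:2]),'yaw',yaw,'mid',m,'centre',m[:2]+.064*np.array([np.cos(yaw),np.sin(yaw)]))
    for p,q in((a,a2),(b,b2)): d=q-p; print('edge yaw',np.arctan2(d[1],d[0]))
    n=np.array([-np.sin(.326),np.cos(.326)]); print('lat of mid vs stand', (m[:2]-[.598,.2915])@n)
T=[((240,12),(480,12))]
a,b=[unproj(P,*px(c,*q),.06) for q in T[0]]; print(a,b)
```

```text
0.06 [0.52260845 0.32224879 0.06      ] [0.55755024 0.22089058 0.06      ] width 0.10721201012554957 yaw 0.3319772964594752 mid [0.54007934 0.27156969 0.06      ] centre [0.60058493 0.29242812]
edge yaw 0.32924248385363186
edge yaw 0.34285911341122643
lat of mid vs stand -0.00033114912699724164
0.0655 [0.52241192 0.32138616 0.0655    ] [0.55685989 0.2214604  0.0655    ] width 0.10569682907909257 yaw 0.33197729645947543 mid [0.53963591 0.27142328 0.0655    ] centre [0.60014149 0.29228171]
edge yaw 0.3292424838536328
edge yaw 0.34285911341122605
lat of mid vs stand -0.00032783247284490246
[0.60798655 0.33789517 0.06      ] [0.6360794  0.25644547 0.06      ]
```

>>> step_arm(moves=[[[255, -3, 0, 0, 0], [255, -6.5, 0, 1, 0], [255, -6.8, 0, 4, 0], [255, -6.8, 0, 9, 0], [255, -6.8, 0, 14, 0], [255, -6.8, 0, 18, 0], [255, -6.8, 0, 20.5, 0], [255, -6.8, 0, 21.3, 0], [255, -6.8, 0, 21.3, 0], [255, -6.8, 0, 21.3, 0]]])

```text
t: 7.42
tcp_pos: [0.378, 0.2151, 0.0806]
orientation: [-3.098, -0.519, -0.003]
ft_force: [-0.5, 0.1, -2.9]
gripper_width: 0.0175
```

Run:
```python
from ov import *
ST=(.599,.292,.333)
overlay('wrist','w4',[(ST,box(.064,.055,.008),(255,0,255)),(ST,[(-.064,.032,.06),(-.064,-.032,.06)],(0,0,255))])
grab('scene','s4'); crop('s4','s4c',250,200,370,320,5)
```

```text
7.425 [0.37803051 0.21509789 0.08063065] yaw 0.33191051071251704 tilt 0.11235412174018343 w 0.017546831531660846 [-0.50998344  0.06361409 -2.87611994]
```

View pics/w4o.png

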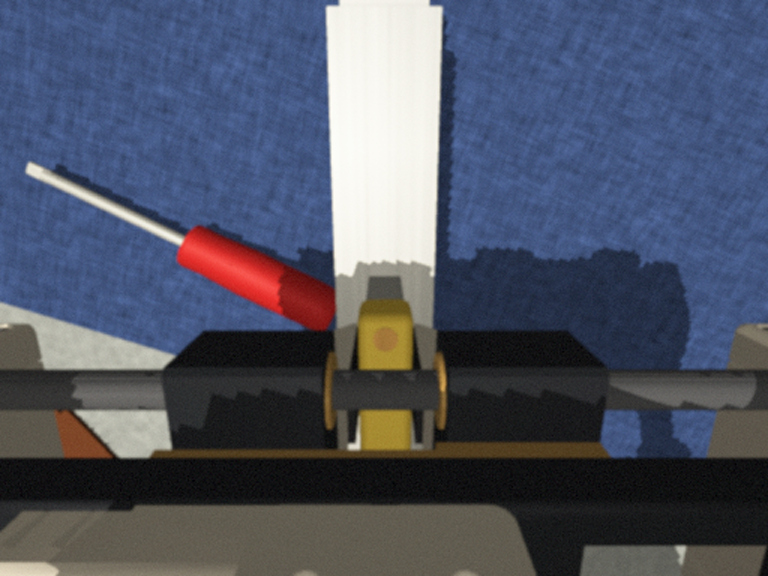

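View pics/s4c.png

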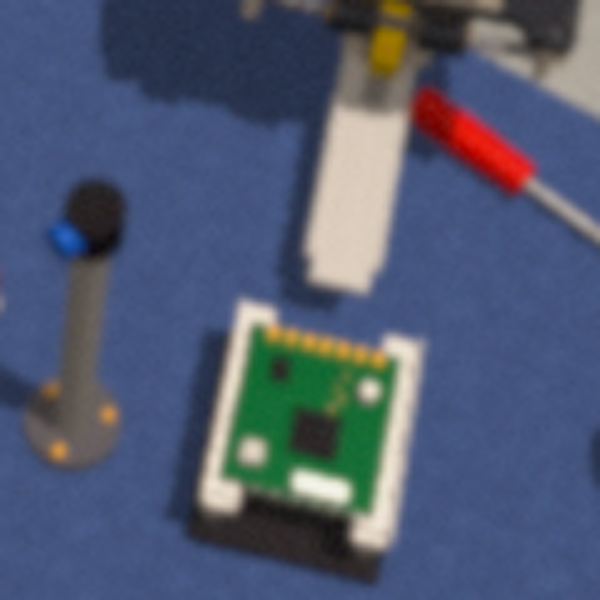

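>>> step_arm(moves=[[[255, 0, 0, 0.3, 0], [255, 0.7, 0, 0.3, 0], [255, 2, 0, 0.3, 0], [255, 4, 0, 0.3, 0], [255, 6, 0, 0.3, 0], [255, 8, 0, 0.3, 0], [255, 10, 0, 0.3, 0], [255, 12, 0, 0.3, 0], [255, 13.2, 0, 0.3, 0], [255, 13.5, 0, 0.3, 0], [255, 13.5, 0, 0.3, 0]]])

```text
t: 8.9
tcp_pos: [0.5047, 0.2587, 0.0765]
orientation: [3.098, 0.519, -0.001]
ft_force: [-0.4, 0.1, -3.6]
gripper_width: 0.0177
```

Run:
```python
from ov import *
ST=(.599,.292,.333)
overlay('wrist','w5',[(ST,box(.064,.055,.008),(255,0,255)),(ST,[(-.064,.032,.06),(-.064,-.032,.06)],(255,255,0)),((.597,.2905,.33),box(.048,.044,.064),(0,0,255))])
crop('w5','w5c',150,0,370,210,3.6)
```

```text
8.9 [0.50469311 0.25871417 0.07648542] yaw 0.3317473024933954 tilt 0.048304800186244605 w 0.01765077312621228 [-0.43674483  0.05491644 -3.56724399]
```

View pics/w5o.png

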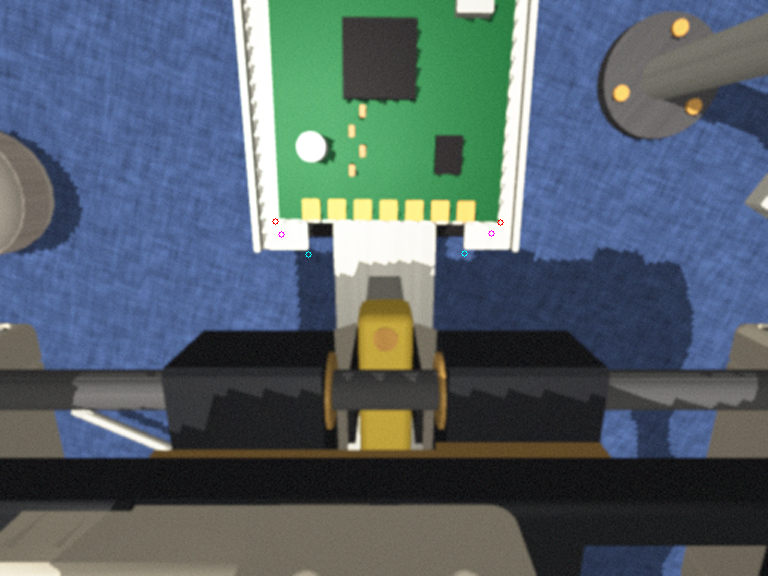

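View pics/w5c.png

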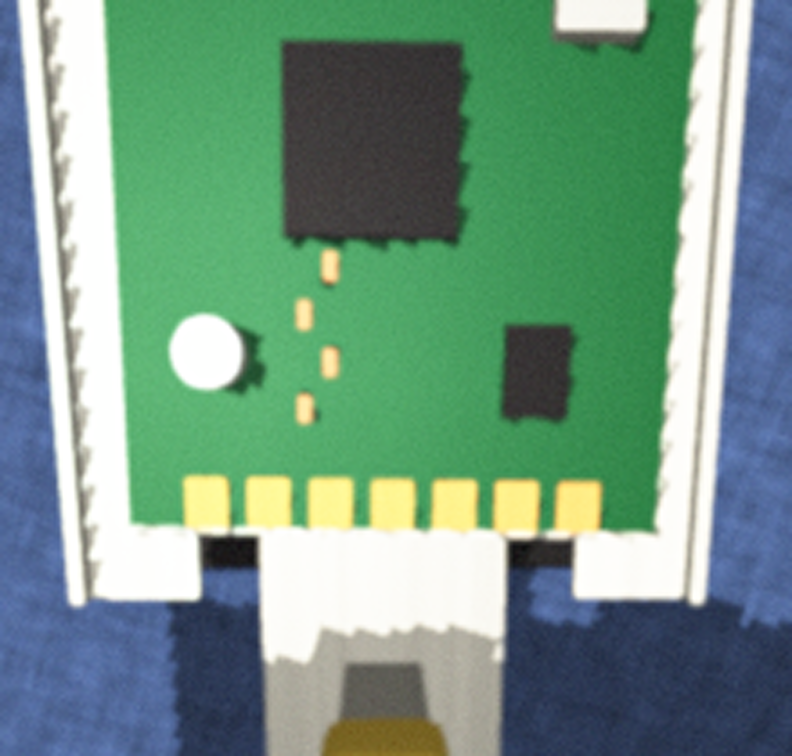

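Run:
```python
from fit import *
P=pose('wrist'); c=(150,0,3.6); st=manip.read_state(); M=R.from_rotvec(st['orientation']).as_matrix(); print(st['tcp_pos'],manip.read_state()['t'])
f=lambda q,z:(M.T@(unproj(P,*px(c,*q),z)-st['tcp_pos']))*1000
for n,q,z in [('NL',(132,523),.064),('NR',(658,533),.064),('FL',(105,2),.064),('FR',(697,2),.064),('railL',(78,603),.0655),('railR',(697,603),.0655),('iL',(202,597),.06),('iR',(573,597),.06),('bladeL',(261,540),.047),('bladeR',(505,540),.047),('blL2',(265,740),.047),('blR2',(501,740),.047)]:
    print(n,np.round(f(q,z),1))
```

```text
[0.50449822 0.25866959 0.0765785 ] 8.95
NL [ 51.1 -42.3  12.5]
NR [49.5 43.5 12.5]
FL [125.9 -41.4  12.5]
FR [125.9  43.9  12.5]
railL [ 38.2 -51.7  11. ]
railR [38.1 50.4 11. ]
iL [ 38.1 -32.2  16.5]
iR [38.1 30.9 16.5]
bladeL [ 46.  -23.4  29.5]
bladeR [46.  20.5 29.5]
blL2 [  8.1 -23.8  29.6]
blR2 [ 8.  20.9 29.6]
```

>>> step_arm(moves=[[[255, 0.2, 0.1, 0, 0.01], [255, 0.2, 0.1, -0.4, 0.01], [255, 0.2, 0.1, -0.8, 0.01], [255, 0.2, 0.1, -1.0, 0.01], [255, 0.2, 0.1, -1.2, 0.01], [255, 0.2, 0.1, -1.4, 0.01], [255, 0.2, 0.1, -1.6, 0.01], [255, 0.2, 0.1, -1.8, 0.01], [255, 0.2, 0.1, -2.0, 0.01], [255, 0.2, 0.1, -2.3, 0.01], [255, 0.2, 0.1, -2.6, 0.01], [255, 0.2, 0.1, -2.8, 0.01]]])

```text
t: 10.45
tcp_pos: [0.5074, 0.2586, 0.105]
orientation: [-3.101, -0.503, -0.0]
ft_force: [0.1, -0.1, -3.6]
gripper_width: 0.018
```

Run:
```python
from ov import *
overlay('wrist','w6',[])
crop('w6','w6c',150,0,370,210,3.6)
grab('scene','s6'); crop('s6','s6c',250,200,370,320,5)
```

```text
10.45 [0.5073608  0.25857169 0.10499678] yaw 0.3218037037316311 tilt 0.019327618957761243 w 0.018009402548205756 [ 0.08549983 -0.06810386 -3.61382918]
```

View pics/w6c.png

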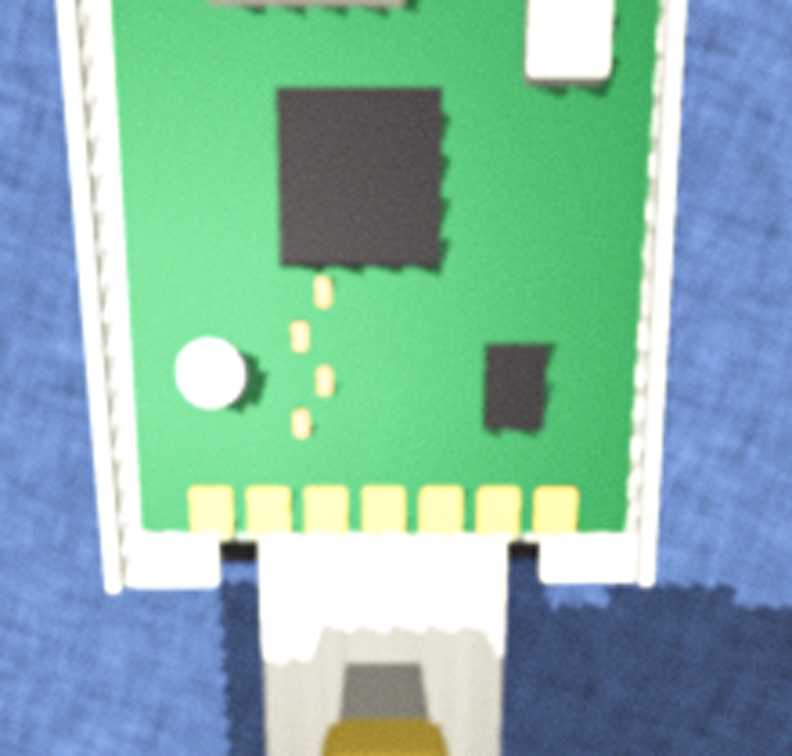

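View pics/s6c.png

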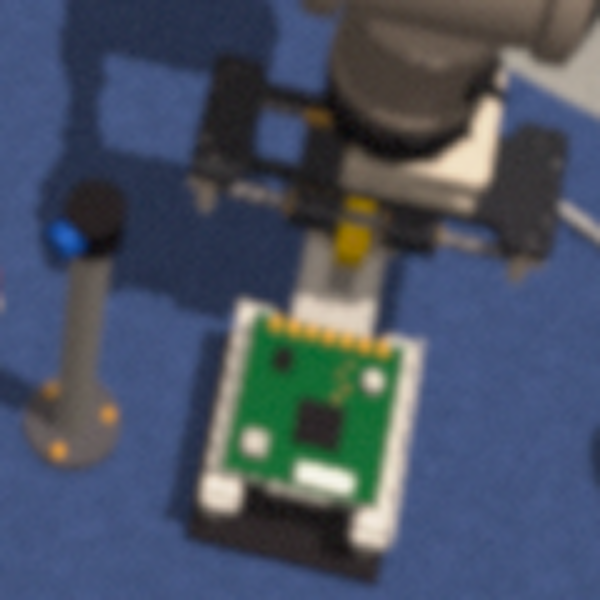

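>>> step_arm(moves=[[[255, 0, 0, -0.5, 0], [255, 0, 0, -1.3, 0], [255, -0.3, 0, -2.2, 0], [255, -1.0, 0, -3.0, 0], [255, -2.1, 0, -3.4, 0], [255, -3.6, 0, -3.5, 0], [255, -5.4, 0, -3.5, 0], [255, -7.3, 0, -3.5, 0], [255, -9.2, 0, -3.5, 0], [255, -10.9, 0, -3.5, 0], [255, -12.3, 0, -3.5, 0], [255, -13.0, 0, -3.5, 0]]])

```text
t: 12.05
tcp_pos: [0.3831, 0.2172, 0.1399]
orientation: [-3.101, -0.503, -0.0]
ft_force: [0.9, -0.2, -3.6]
gripper_width: 0.0179
```

Run:
```python
from ov import *
overlay('wrist','w7',[])
crop('w7','w7c',150,0,370,210,3.6)
```

```text
12.05 [0.38307219 0.21715799 0.13992459] yaw 0.321844234982828 tilt 0.010288510881282874 w 0.01786149515766085 [ 0.88280798 -0.22569068 -3.59140776]
```

View pics/w7c.png

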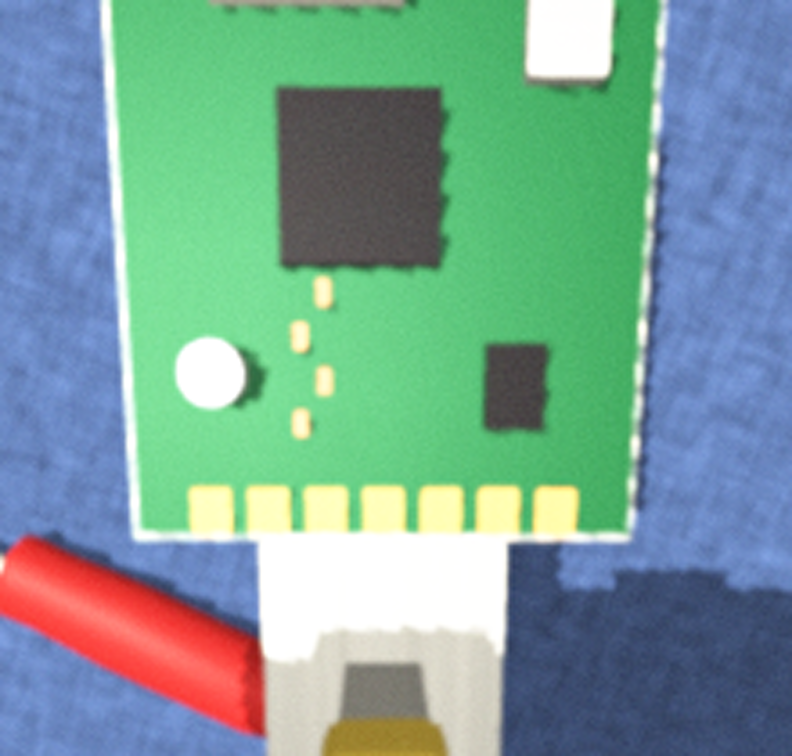

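Run:
```python
from fit import *
st=manip.read_state();P=pose('wrist',st); c=(150,0,3.6); M=R.from_rotvec(st['orientation']).as_matrix()
f=lambda q,d:np.round((M.T@(unproj(P,*px(c,*q),st['tcp_pos'][2]-d)-st['tcp_pos']))*1000,1)
for n,q in [('NL',(135,541)),('NR',(634,541)),('FL',(102,2)),('FR',(667,2))]: print(n,f(q,.0275))
for n,q in [('gNL',(143,527)),('gNR',(626,530)),('gFL',(110,2)),('gFR',(660,2))]: print(n,f(q,.0255))
for n,q in [('b',(261,570)),('b',(507,570)),('b',(265,740)),('b',(501,740))]: print(n,f(q,.0295))
for n,q in [('h',(322,725)),('h',(447,725))]: print(n,f(q,-.0095+.0005))
```

```text
NL [ 46.1 -45.6  27.5]
NR [46.1 43.3 27.5]
FL [130.6 -45.4  27.4]
FR [130.6  43.1  27.4]
gNL [ 48.9 -43.5  25.5]
gNR [48.3 41.3 25.5]
gFL [130.  -43.7  25.4]
gFR [130.   41.6  25.4]
b [ 40.6 -23.5  29.5]
b [40.6 21.1 29.5]
b [  8.1 -23.8  29.5]
b [ 8.1 20.9 29.5]
h [ 23.5 -10.6  -9. ]
h [23.5  8.2 -9. ]
```

>>> step_arm(moves=[[[255, 0, 0.3, 0, 0.01], [255, 0.1, 1.0, 0, 0.03], [255, 0.2, 2.2, 0, 0.07], [255, 0.3, 3.9, 0, 0.12], [255, 0.4, 5.9, 0, 0.18], [255, 0.5, 8.1, 0, 0.25], [255, 0.6, 10.3, 0, 0.32], [255, 0.8, 12.3, 0, 0.38], [255, 0.9, 14.0, 0, 0.43], [255, 1.0, 15.2, 0, 0.47], [255, 1.1, 15.9, 0, 0.495], [255, 1.1, 16.2, 0, 0.505]]])

```text
t: 13.6
tcp_pos: [0.4457, 0.0671, 0.1397]
orientation: [-3.128, 0.289, 0.0]
ft_force: [0.2, -0.2, -3.9]
gripper_width: 0.0176
```

Run:
```python
from ov import *
N=(.666,.0263,-.1835)
overlay('wrist','w8',[(N,box(.064,.06,.012),(255,0,255)),(N,box(.0625,.0585,.055)+box(.0625,.03,.055),(0,0,255))])
```

```text
13.6 [0.44573888 0.06705437 0.1396863 ] yaw -0.18401400069378115 tilt 0.011390424425497076 w 0.017575675380371206 [ 0.17080873 -0.20168475 -3.93827086]
```

View pics/w8o.png

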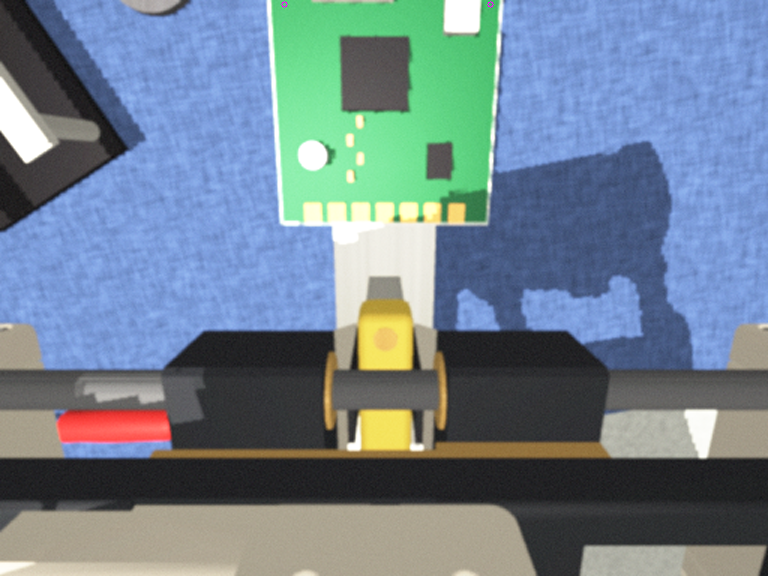

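>>> step_arm(moves=[[[255, 0.2, 0, 0, 0], [255, 0.7, 0, 0, 0], [255, 1.6, 0, 0, 0], [255, 2.9, 0, 0, 0], [255, 4.5, 0, 0, 0], [255, 6.2, 0, 0, 0], [255, 7.9, 0, 0, 0], [255, 9.5, 0, 0, 0], [255, 10.9, 0, 0, 0], [255, 12.0, 0, 0, 0], [255, 12.6, 0, 0, 0], [255, 12.9, 0, 0, 0]]])

```text
t: 15.15
tcp_pos: [0.5726, 0.0436, 0.1395]
orientation: [-3.128, 0.287, 0.001]
ft_force: [-0.1, -0.5, -4.5]
gripper_width: 0.0176
```

Run:
```python
from ov import *
N=(.666,.0263,-.1835)
overlay('wrist','w9',[(N,box(.064,.06,.012),(255,0,255)),(N,box(.0625,.0585,.055)+box(.0625,.03,.055),(0,0,255))])
crop('w9','w9c',150,0,370,210,3.6)
grab('top','t9'); crop('t9','t9c',215,75,285,145,8)
grab('scene','s9'); crop('s9','s9c',180,210,290,300,7)
```

```text
15.15 [0.5726279  0.04364316 0.13954292] yaw -0.18326828311976853 tilt 0.023629458247579754 w 0.017596974153042934 [-0.06903461 -0.47055879 -4.45870617]
```

View pics/w9o.png

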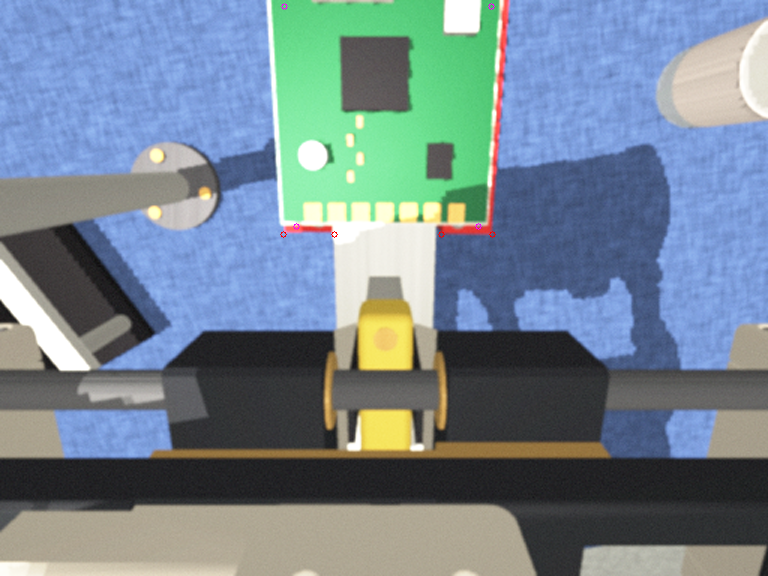

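View pics/w9c.png

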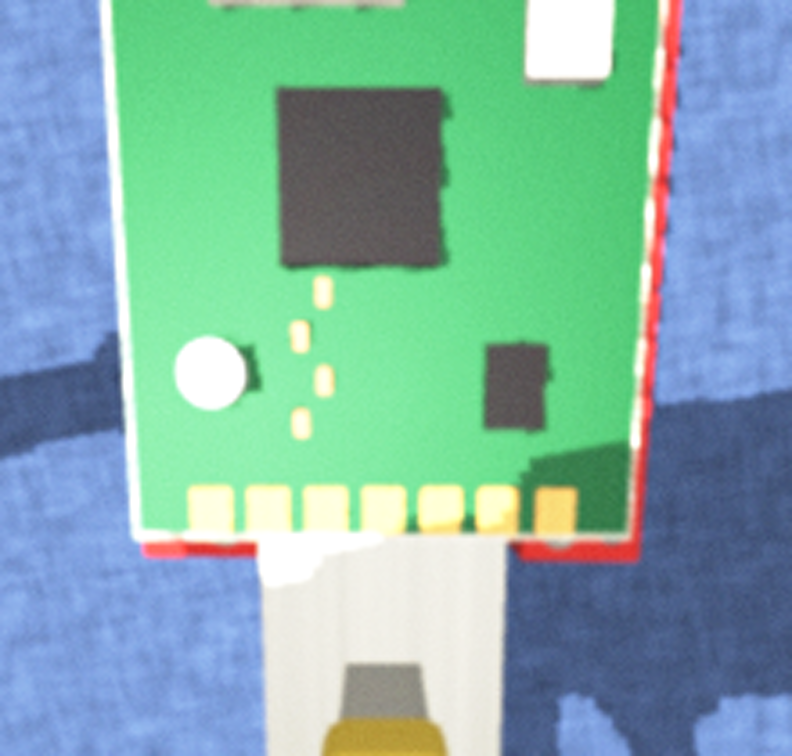

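View pics/s9c.png

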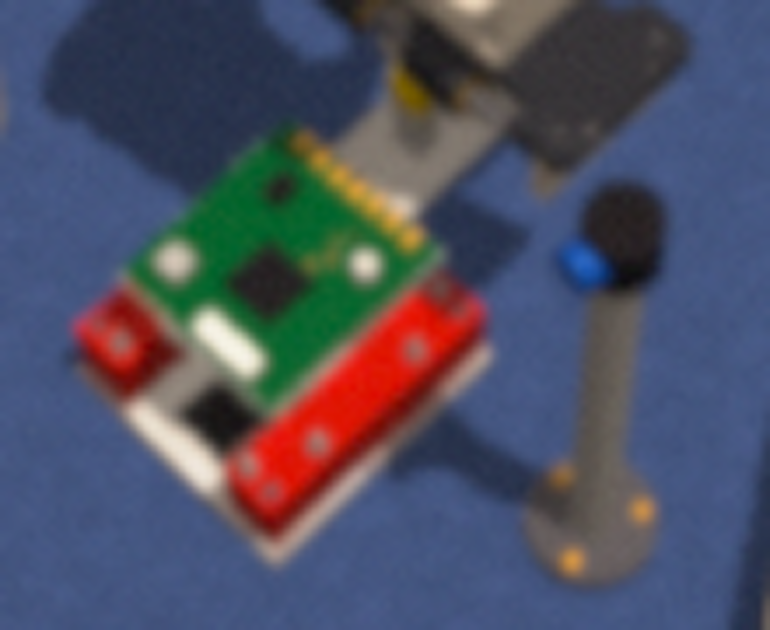

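View pics/t9c.png

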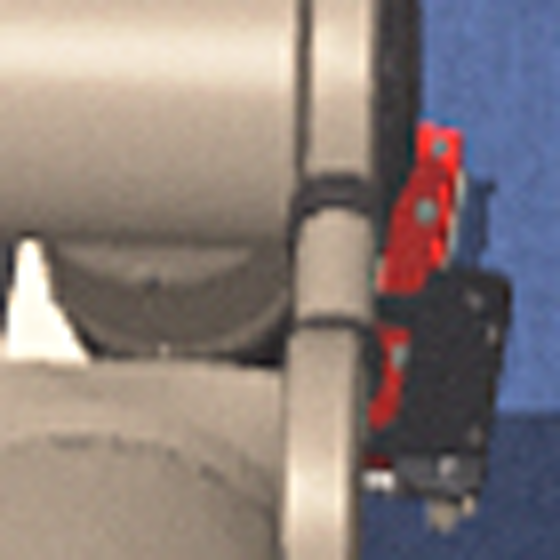

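>>> step_arm(moves=[[[255, 0, 0, 0.3, 0], [255, 0, 0, 0.9, 0], [255, 0, 0, 1.7, 0], [255, 0, 0, 2.4, 0], [255, 0, 0, 2.9, 0], [255, 0, 0, 3.2, 0], [255, 0, 0, 3.2, 0], [255, 0, 0, 3.2, 0]]])

```text
t: 16.3
tcp_pos: [0.5727, 0.0437, 0.1079]
orientation: [-3.128, 0.287, -0.001]
ft_force: [-0.3, 0.9, -4.4]
gripper_width: 0.0175
```

Run:
```python
from ov import *
N=(.666,.0263,-.1835)
overlay('wrist','w10',[(N,box(.0625,.0585,.055)+box(.0625,.03,.055),(0,0,255))])
crop('w10','w10c',160,100,360,170,4)
grab('scene','s10'); crop('s10','s10c',180,210,290,300,7)
```

```text
16.3 [0.57266795 0.04370995 0.10794965] yaw -0.1832077327279778 tilt 0.03146447342377685 w 0.017518129273277356 [-0.2755295   0.89961961 -4.39055339]
```

View pics/w10c.png

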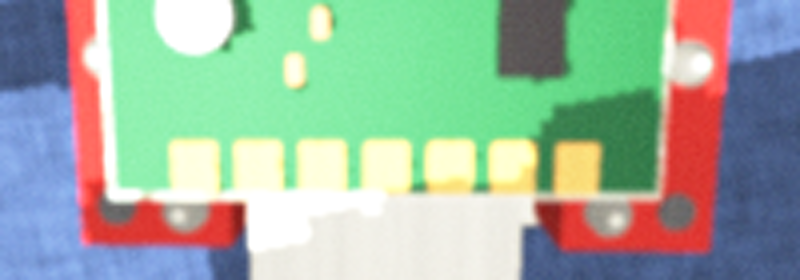

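View pics/w10o.png

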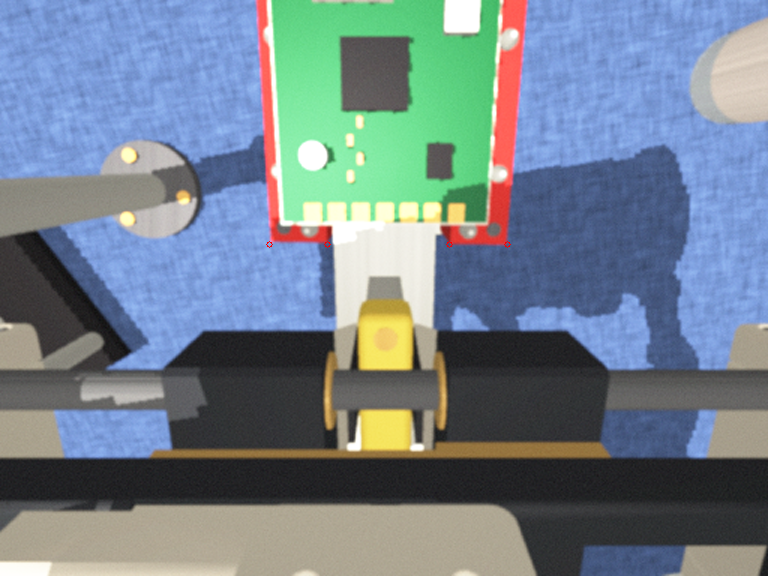

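View pics/s10c.png

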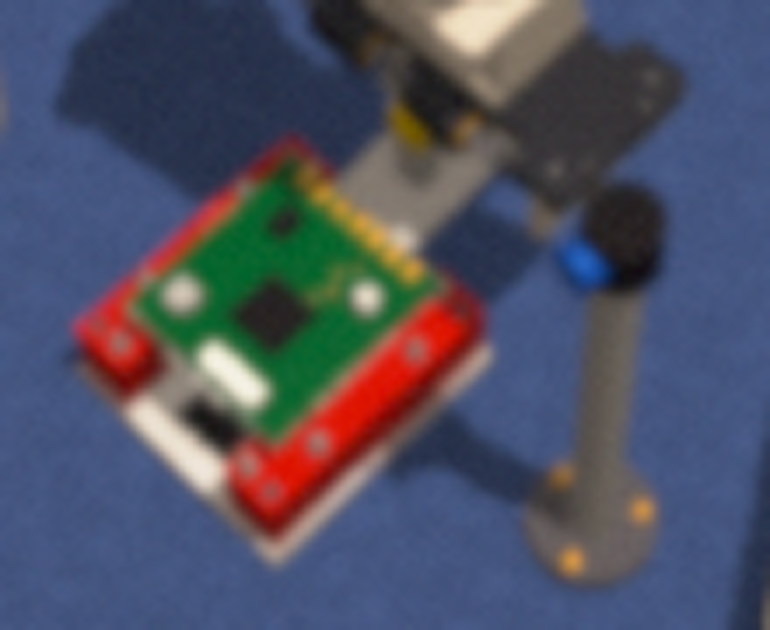

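Run:
```python
from fit import *
st=manip.read_state();P=pose('wrist',st); c=(160,100,4); M=R.from_rotvec(st['orientation']).as_matrix(); Z=st['tcp_pos'][2]
f=lambda q,z:np.round((M.T@(unproj(P,*px(c,*q),z)-st['tcp_pos']))*1000,1)
for n,q,z in [('railLo',(83,245),.055),('railLi',(238,245),.055),('railRi',(558,250),.055),('railRo',(712,250),.055),('railL up',(66,2),.055),('railR up',(735,2),.055),
 ('endpinL',(184,215),.063),('endpinR',(609,215),.063),('holeL',(117,208),.055),('holeR',(677,210),.055),('sideR',(690,62),.063),('boardNL',(107,198),Z-.0275),('boardNR',(662,195),Z-.0275),('boardFL',(95,2),Z-.0275),('boardFR',(672,2),Z-.0275)]: print(n,f(q,z))
```

```text
railLo [ 33.8 -57.5  53. ]
railLi [ 33.8 -29.   53. ]
railRi [32.9 30.  53. ]
railRo [32.9 58.4 53. ]
railL up [ 76.7 -57.5  53.1]
railR up [76.7 59.2 53. ]
endpinL [ 40.6 -37.3  45. ]
endpinR [40.6 37.5 45. ]
holeL [ 40.7 -50.8  53. ]
holeR [40.3 51.4 53. ]
sideR [66.7 50.  45. ]
boardNL [ 46.  -46.4  27.5]
boardNR [46.4 42.5 27.5]
boardFL [ 76.  -46.3  27.6]
boardFR [76.  42.2 27.5]
```

>>> step_arm(moves=[[[255, 0, 0.05, 0, 0], [255, 0.05, 0.12, 0, 0.005], [255, 0.1, 0.18, 0.1, 0.005], [255, 0.1, 0.18, 0.4, 0.005], [255, 0.1, 0.18, 0.7, 0.005], [255, 0.1, 0.18, 0.9, 0.005], [255, 0.1, 0.18, 0.9, 0.005], [255, 0.1, 0.18, 0.9, 0.005]]])

```text
t: 17.4
tcp_pos: [0.5732, 0.0418, 0.0988]
orientation: [-3.128, 0.295, -0.0]
ft_force: [-0.7, -0.8, -3.2]
gripper_width: 0.0178
```

Run:
```python
from ov import *
overlay('wrist','w11',[])
crop('w11','w11c',160,100,360,170,4); crop('w11','w11d',160,0,360,110,4)
```

```text
17.4 [0.57318861 0.0417723  0.09876579] yaw -0.1881939916414743 tilt 0.00893589053541958 w 0.017751473495141796 [-0.66585847 -0.77821515 -3.16080774]
```

View pics/w11c.png

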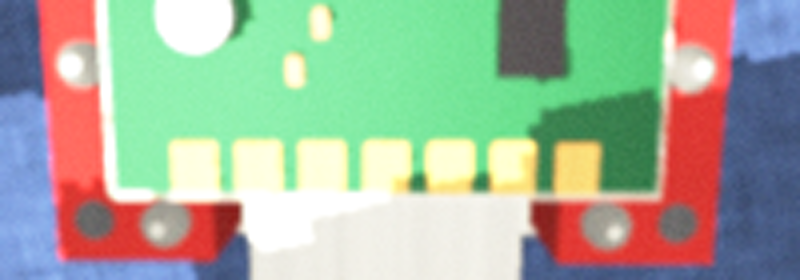

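View pics/w11d.png

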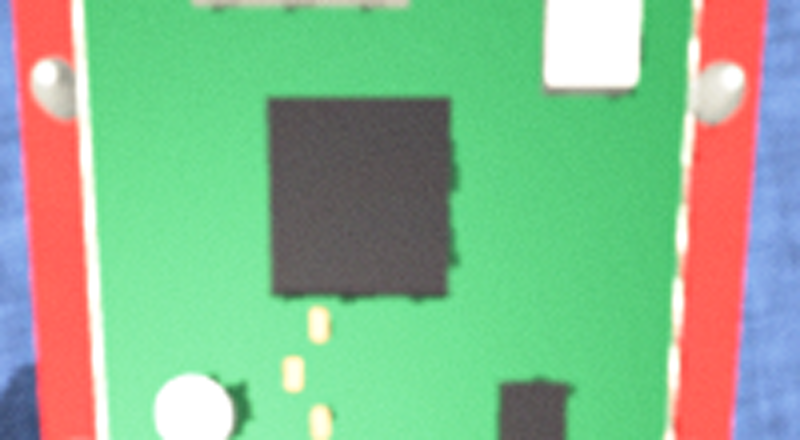

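>>> step_arm(moves=[[[255, 0, 0, 0.3, 0], [255, 0, 0, 0.6, 0], [255, 0, 0, 0.9, 0], [255, 0, 0, 1.1, 0], [255, 0, 0, 1.25, 0], [255, 0, 0, 1.38, 0], [255, 0, 0, 1.5, 0], [255, 0, 0, 1.65, 0], [255, 0, 0, 1.85, 0], [255, 0, 0, 2.1, 0], [255, 0, 0, 2.4, 0], [255, 0, 0, 2.5, 0]]])

```text
t: 18.95
tcp_pos: [0.573, 0.0418, 0.0734]
orientation: [-3.128, 0.295, 0.001]
ft_force: [-0.7, 0.6, -3.2]
gripper_width: 0.0177
```

Run:
```python
from ov import *
overlay('wrist','w12',[])
crop('w12','w12c',150,0,370,170,3.6)
grab('scene','s12'); crop('s12','s12c',180,210,290,300,7)
```

```text
18.95 [0.57300624 0.04177572 0.07342043] yaw -0.1882113395776501 tilt 0.021873680283309806 w 0.017699170081792746 [-0.71218249  0.55123822 -3.21050813]
```

View pics/w12c.png

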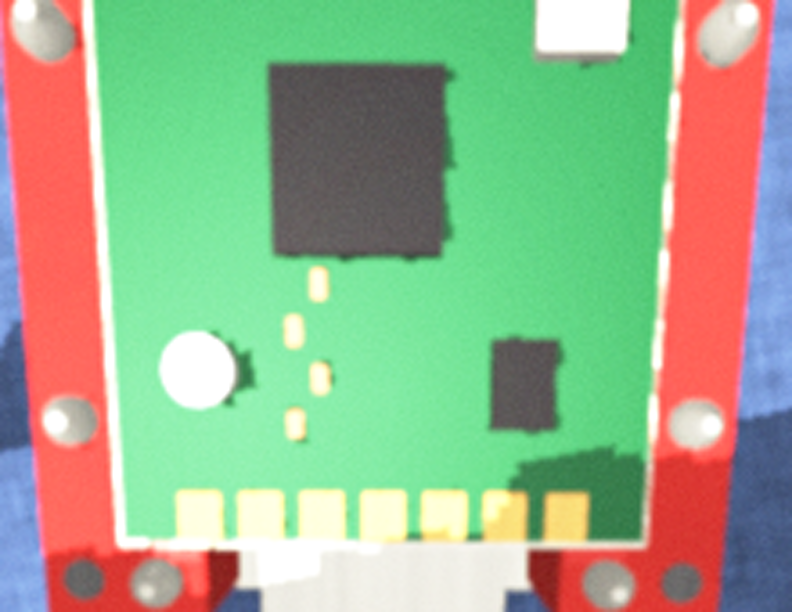

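View pics/s12c.png

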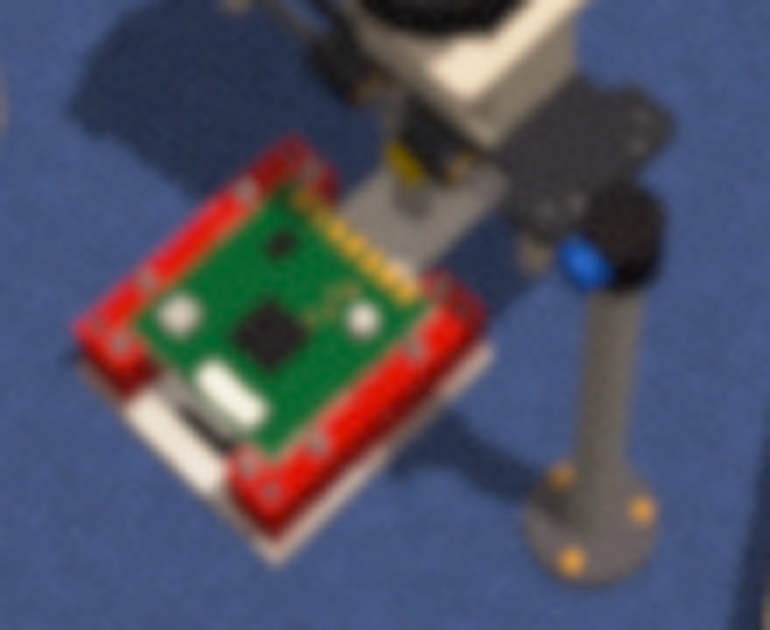

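>>> step_arm(moves=[[[255, 0, 0, 0.2, 0], [255, -0.4, 0, 0.2, 0], [255, -1.2, 0, 0.2, 0], [255, -2.4, 0, 0.2, 0], [255, -4, 0, 0.2, 0], [255, -6, 0, 0.2, 0], [255, -8, 0, 0.2, 0], [255, -10, 0, 0.2, 0], [255, -12, 0, 0.2, 0], [255, -14, 0, 0.2, 0], [255, -15.5, 0, 0.2, 0], [255, -16, 0, 0.2, 0]]])

```text
t: 20.55
tcp_pos: [0.415, 0.0719, 0.0719]
orientation: [-3.128, 0.295, -0.0]
ft_force: [-0.1, 0.5, -2.7]
gripper_width: 0.0178
```

Run:
```python
from ov import *
overlay('wrist','w13',[])
grab('scene','s13'); crop('s13','s13c',170,170,290,290,6)
grab('top','t13'); crop('t13','t13c',0,0,512,384,1.5)
```

```text
20.55 [0.41502995 0.07192405 0.07193444] yaw -0.1878827388176523 tilt 0.006783003695887098 w 0.0177990309450489 [-0.06495293  0.54125434 -2.67043343]
```

View pics/w13o.png

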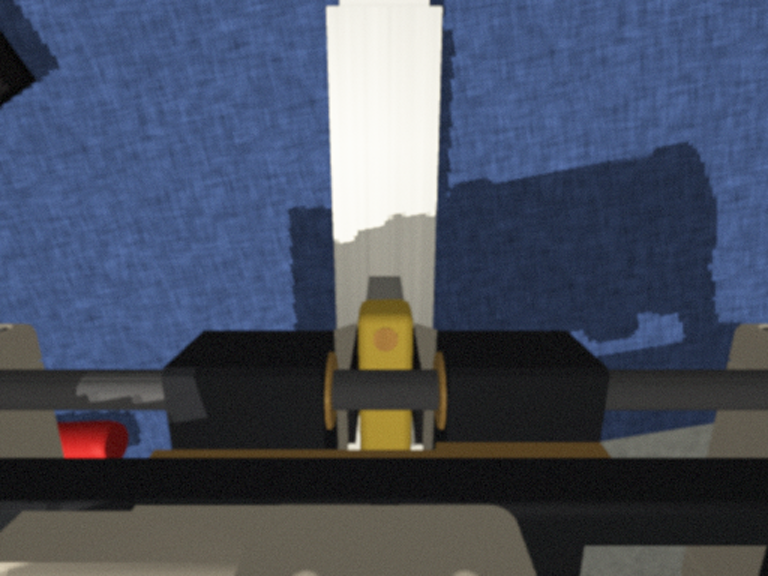

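View pics/s13c.png

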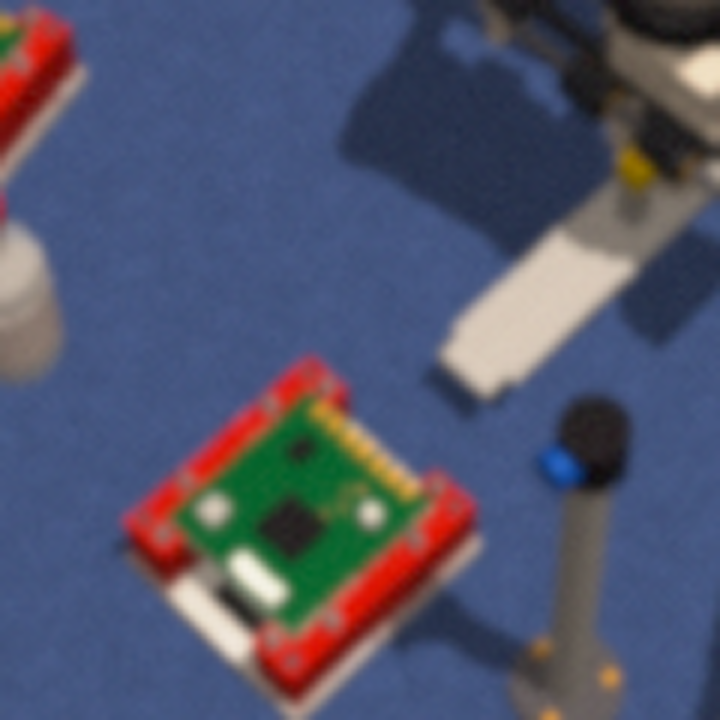

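View pics/t13c.png

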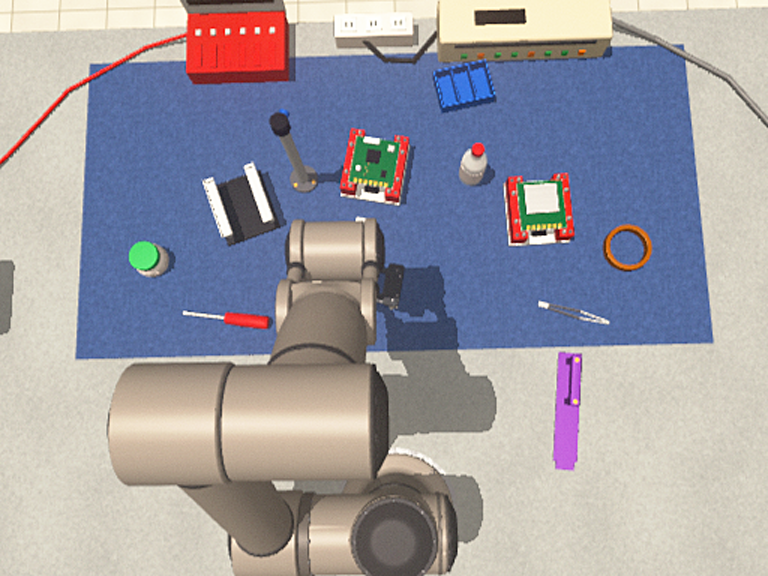

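>>> step_arm(moves=[[[255, 0, 0, 0.8, 0], [255, 0, 0, 1.8, 0], [255, 0, 0, 2.7, 0], [255, 0, 0, 3.3, 0], [255, 0, 0, 3.6, 0], [255, 0, 0, 3.75, 0], [255, 0, 0, 3.85, 0], [255, 0, 0, 3.9, 0], [255, 0, 0, 3.93, 0], [255, 0, 0, 3.93, 0], [255, 0, 0, 3.93, 0]]])

```text
t: 22.08
tcp_pos: [0.4161, 0.0717, 0.0326]
orientation: [-3.128, 0.295, -0.001]
ft_force: [-0.1, 0.4, -0.3]
gripper_width: 0.0175
```

Force went from −2.9 N to about 0: the lifter is resting on the bench. Open.

>>> step_arm(moves=[[[200, 0, 0, 0, 0], [150, 0, 0, 0, 0], [100, 0, 0, 0, 0], [50, 0, 0, 0, 0], [0, 0, 0, 0, 0], [0, 0, 0, 0, 0], [0, 0, 0, 0, 0], [0, 0, 0, 0, 0], [0, 0, 0, 0, 0], [0, 0, 0, 0, 0]]])

```text
t: 23.32
tcp_pos: [0.416, 0.0717, 0.0324]
orientation: [-3.128, 0.295, -0.0]
ft_force: [0.3, 0.0, -0.4]
gripper_width: 0.0919
```

>>> step_arm(moves=[[[0, 0, 0, -1, 0], [0, 0, 0, -3, 0], [0, 0, 0, -6, 0], [0, 0, 0, -10, 0], [0, 0, 0, -14, 0], [0, 0, 0, -17, 0], [0, 0, 0, -18, 0], [0, 0, 0, -18, 0], [0, 0, 0, -18, 0]]])

```text
t: 24.45
tcp_pos: [0.4152, 0.0717, 0.2112]
orientation: [3.128, -0.295, -0.004]
ft_force: [0.2, -0.4, -0.9]
gripper_width: 0.0918
```

Run:
```python
from ov import *
N=(.666,.0263,-.1855)
overlay('wrist','w14',[])
overlay('scene','s14',[(N,box(.048,.044,.059),(0,0,255))],scale=1.5); crop('s14','s14c',160,140,300,290,5)
```

```text
24.45 [0.41521346 0.07170016 0.21124834] yaw -0.1882913610574805 tilt 0.13664709889923474 w 0.09182083783856333 [ 0.22657328 -0.35443466 -0.93871728]
24.5 [0.41521192 0.07171163 0.2112226 ] yaw -0.18825442192937278 tilt 0.14875991411719786 w 0.09125807722087094 [ 0.54094984 -0.47107267 -0.05070405]
```

View pics/w14o.png

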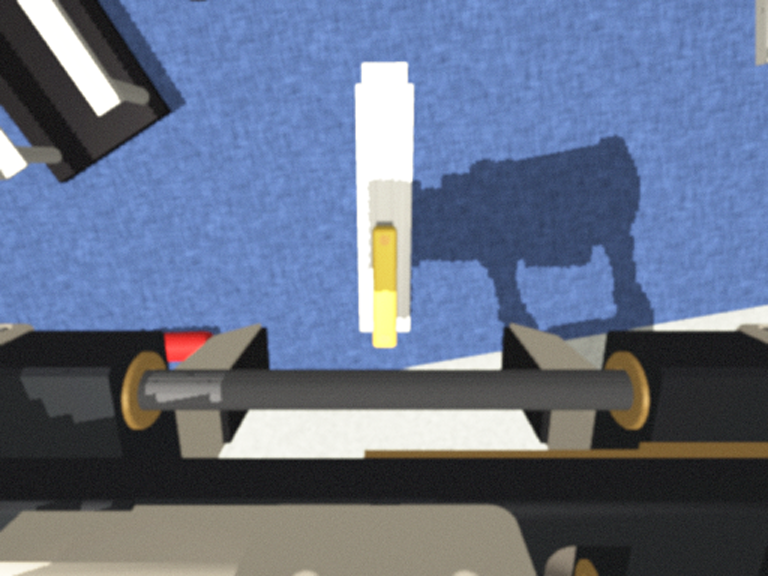

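View pics/s14o.png

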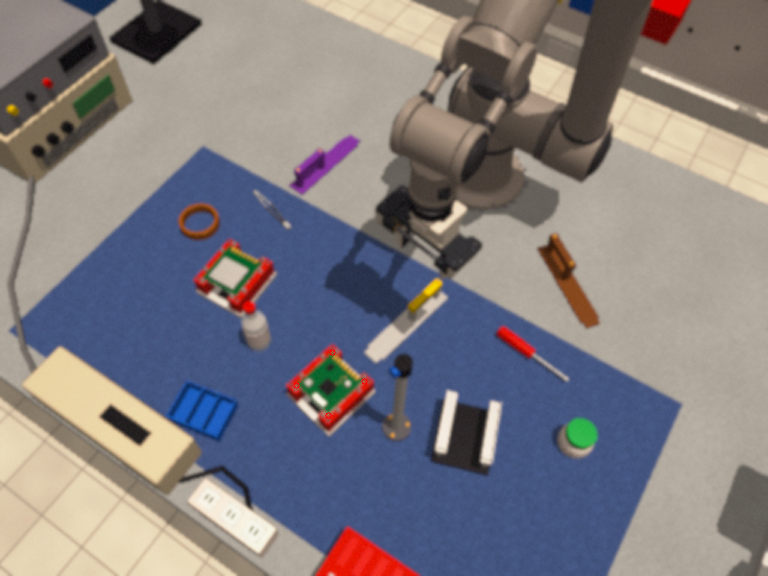

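View pics/s14c.png

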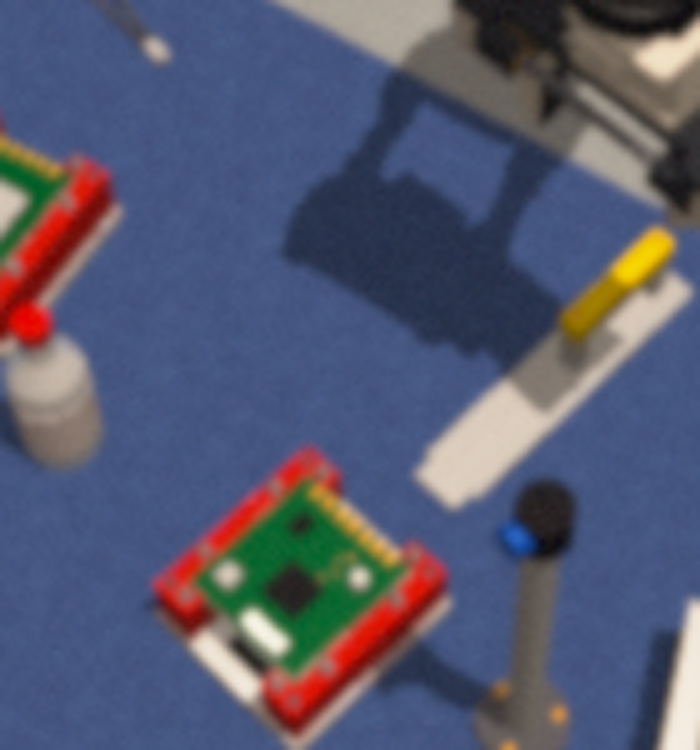

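```bash
python3 -c "
from h import *
print(manip.job_done(), manip.read_state()['t'])"
```

```text
the job is handed in; nothing more can be done
the job is handed in; nothing more can be done
```

The board is in the empty red nest and the lifter is back flat on the bench. I handed the job in just after t = 24.5 s, against the 69 s limit.

I gripped the yellow-handled steel lifter, not the brown or purple look-alike. I slid it under the board on the stand and lifted the board level. I withdrew it toward the front, carried it round clear of the ioniser and lowered it into the nest. Then I drew the blade out and set the lifter down in front of the nest.

**Last checks**
- **Board:** it lies flat on both rails between the pins, with roughly equal gaps left and right.
- **Lifter:** it is flat on the bench, all of it on the mat. The force on the wrist dropped to about zero before I opened the gripper.
- **Gripper:** it is open and about 0.2 m above the bench, touching nothing.
- **Other objects:** the ioniser, bottle, jar, reel, tools, and the finished board in its nest all look undisturbed in the last pictures.
- **Forces:** every force reading I took stayed under 5 N.

**One disagreement:** the wrist camera showed the gripped handle about 1.3 mm off the tool's centre line. Just above the nest it showed the board 1–2 mm off centre. I took the board's position relative to the pins as correct and shifted it 1.8 mm sideways and 1 mm forward before lowering. The next picture showed it centred.

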